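Take the charged battery pack off its cradle

TASK

Take the charged battery pack, the one in the cradle with the green lamp, off its charger: pinch its two red side buttons together to free the catch, lift it straight out and stand it upright in the blue tray, set down on the tray's floor before you let go of the buttons. Leave the other pack in the cradle with the red lamp.

Things in the scene. Friction and masses are not known exactly. Their poses are not given: they have to be found in the camera images.
- pack_mid (a point): Charged battery pack: upright black block 72 x 40 x 84 mm (x, y, z), yellow top band, four white bars on top, 240 to 390 g, loose in the light grey cradle with the green lamp. This point is midway between its two red side buttons, 60 mm above its underside, 24 mm below its top, 70 mm above the table at the start. z: up the pack; y: the line through the buttons, along which to pinch.
- button_a (a joint): Button on the charged pack's +y long side, 26 mm wide, 22 mm tall: 0 m out, 0.006 m fully pressed in; its spring needs 2 N to start, 6 N to hold in. Both buttons: 57 mm over the faces when out, 45 mm when in. Each carries a catch nose near the pack's foot, 5.5 mm proud of the side, hooked under the cradle's lip; with both fully in, the pack lifts straight up freely.
- button_b (a joint): The same button on the charged pack's -y side: 0 m out, 0.006 m fully pressed in; it springs out when let go.
- pack_other_mid (a point): The same point of the other pack, alike but for its one white bar, in the cradle with the red lamp. Both cradles are fixed and alike: 36 mm high, 80 mm wide (y), from 43 mm on the -x side of the pack's centre to 85 mm on its +x side, where the 16 x 50 mm lamp sits on top; well floor 10 mm above the table, 1.5 mm play round the pack. A lift of 35 mm clears the cradle.
- tray_in (a point): Blue open tray, 150 x 130 mm (x, y) outside, 30 mm high, walls 4 mm, fixed to the table. This point is the centre of its inner floor; z is up. (The grey tray with small cartons is another one.)
Mind the look-alikes: they are no part of the job. What is shaped like the part that bears pack_mid but purple is not meant.

How it is judged:
By the outcome, as a careful person would: the job done as asked, in the order asked, and still so for the second after the job is handed in, with the robot touching nothing.
It also fails if it takes over 40 s, if anything falls off the work surface, if the arm or the gripper's body presses on something with over 40 N, if the wrist force passes 120 N, or if a joint passes its speed limit or range.

ROBOT

A 6-joint arm with a two-finger parallel gripper is mounted at the origin on the work surface. World frame = base frame: x ahead of the robot, y to its left, z up, the work surface at z = 0. Lengths are in m, angles in degrees, forces in N, time in s.
With the tool pointing down it reaches from about 0.25 to 0.775 m from the base axis. Payload 4 kg.
Tool frame: the origin (TCP) lies on the centre line of the jaws, within the pads' length; the fingertips stand 14 mm ahead of it and the grasp point (between the pads) lies 5 mm behind it (r.tip_reach is the distance from the TCP to the fingertips, in m); z points along the fingers, y is the direction in which the jaws open and shut (so a half turn about z gives the same grasp; the last joint's range is limited). The gripper opens to 85 mm and grips with 20 to 120 N. Pads are 22 mm wide; open, the fingers measure 114 mm over their backs; the gripper's body (76 mm by 85 mm) begins 54 mm behind the grasp point. The pads swing forward as they close: fully open they stand 13 mm farther back than shut.
Start: joints at [-72.542, 4.996, 78.535, -0, 96.463, -5.907], TCP at [0.218, -0.505, 0.245] pointing down, gripper open.
Joint ranges: [-177.83, 177.83], [-43.37, 116.18], [15.69, 146.23], [-61.86, 241.86], [9.47, 152.12], [-147.06, 147.06]. Speed limits (degrees/s): [159.86, 159.86, 180, 180, 180, 180].

INTERFACE

Orientations are given as a 3x3 rotation matrix whose columns are the frame's x, y, z axes.
In Python, from plant import r gives the robot as it stands.
- The arm moves only by the tool arm_command, never from a script. Its argument "increments" is a list of rows, each an object of numbers: "hand": the finger opening in mm, from 0 to 85.4; "dx", "dy", "dz": the shift along the tool's x, y, z in mm; "roll": the turn about the tool's z in degrees. A call has exactly 10 rows; each row shifts and turns the commanded pose from where the row before left it, along the tool's axes as they then stand; what a row does not reach is not made up. A row lasts 1/12 s, in which the tool goes at most 41.7 mm and 7.16 degrees, less where a joint would pass 70% of its speed; a pose out of reach is approached as far as the arm can. A call with a gripper value outside its range is refused whole. The fingers move at their own pace and stop on an object; "newtons" is the grip in N (left out, the last holds). Time passes only in rows, so rows that do not move let the fingers close, or fill a call up. It gives the time, the measured TCP pose, the force and the opening at its end, in the units of the state.
- r.sense(): the state, without advancing time (a new reading comes with each control period).
- r.grab_frame(name): name is "side" or "top"; returns a dict with "pixels" (400x640x3 uint8, blue, green, red), "intrinsics" (3x3 intrinsics, pixels), "R" (3x3) and "t" (3): a world point X has camera coordinates R X + t. Camera axes: x right, y down, z forward; pixel columns grow to the right and rows downward; lengths in m; the calibration is good to about 2 mm. A picture is of the moment at which its call begins. There is no depth.
- r.job_done(): hands the job in, once; it reports no verdict.
The state is a dict: "clock": time; "qpos": joint angles; "qvel": joint speeds; "tau": joint torques, N m; "tcp_pos": TCP position; "ee_rot": TCP orientation; "ft_force": force on the tool from outside, world axes, zero at the start; "moment": the same for the moment, N m; "opening": finger opening in m.
Only numpy, scipy, OpenCV 4.12 (cv2) and the standard library are available. Lean on these libraries where they do the work, as an engineer would, in place of code of your own. Each camera call takes 0.05 s, during which the arm holds its last target. There are 200 camera calls.

## Working session

There is one attempt and no reset: what is moved stays moved. The work goes in short steps, Python scripts to look and compute and a tool call to move; the robot and the scene stay as the last step left them, time stands still between calls to the robot, and variables do not carry over. Pictures are saved under pics/ and viewed, about 8 in all and at most 12, crops included, and the job is handed in when it is done.

Besides the shell and the picture viewer there is one more tool, called after "Call:" as name(argument=value, ...), one argument or row to a line, values as JSON. arm_command: Moves the arm, as the interface text tells. Its arguments: {"type":"object","properties":{"increments":{"type":"array","items":{"type":"object","properties":{"hand":{"type":"number"},"dx":{"type":"number"},"dy":{"type":"number"},"dz":{"type":"number"},"roll":{"type":"number"}}}},"newtons":{"type":"number"}},"required":["increments"]}

```bash
mkdir -p pics
cat > h.py <<'E'
import numpy as np, cv2, json
from plant import r
def snap(name):
    f=r.grab_frame(name); return f
def save(f,fn,crop=None,k=1):
    im=np.asarray(f["pixels"])
    if crop: x0,y0,x1,y1=crop; im=im[y0:y1,x0:x1]
    cv2.imwrite("pics/"+fn,cv2.resize(im,None,fx=k,fy=k,interpolation=cv2.INTER_CUBIC))
def P(f): return np.array(f["intrinsics"])@np.c_[f["R"],f["t"]]
def proj(f,X):
    p=P(f)@np.append(X,1); return p[:2]/p[2]
def tri(f,a,g,b):
    X=cv2.triangulatePoints(P(f),P(g),np.float64(a).reshape(2,1),np.float64(b).reshape(2,1))[:,0]
    return X[:3]/X[3]
def onz(f,p,z):
    M=P(f); A=M[:,[0,1]]; rhs=M[:,2]*z+M[:,3]
    H=np.c_[A,rhs]; v=np.linalg.solve(H,np.append(p,1.)); return np.array([v[0]/v[2],v[1]/v[2],z])
E
python3 - <<'E'
from h import *
import pickle
fs={n:snap(n) for n in("side","top")}
pickle.dump(fs,open("f0.pkl","wb"))
for n in fs: save(fs[n],n+"0.png"); f=fs[n]; print(n,np.round(f["intrinsics"],1).tolist(),np.round(-np.array(f["R"]).T@f["t"],3),np.round(f["R"],2).tolist())
s=r.sense(); print({k:np.round(v,3).tolist() for k,v in s.items()})
E
```

```text
side [[430.0, 0.0, 313.4], [0.0, 430.0, 204.5], [0.0, 0.0, 1.0]] [ 0.494 -0.768  0.635] [[1.0, -0.08, -0.01], [-0.06, -0.55, -0.83], [0.06, 0.83, -0.55]]
top [[505.1, 0.0, 317.6], [0.0, 505.1, 192.7], [0.0, 0.0, 1.0]] [0.339 0.047 1.234] [[-0.01, -1.0, 0.02], [-0.99, 0.01, -0.16], [0.16, -0.02, -0.99]]
{'clock': 0.1, 'qpos': [-72.542, 5.038, 78.62, -0.002, 96.462, -5.907], 'qvel': [0.045, -0.075, -0.237, -0.038, -0.041, -0.062], 'tau': [0.003, -35.301, -31.422, -0.0, 0.008, 0.0], 'tcp_pos': [0.218, -0.504, 0.244], 'ee_rot': [[0.918, 0.397, -0.001], [0.397, -0.918, 0.002], [0.0, -0.002, -1.0]], 'ft_force': [-1.266, 0.927, 0.784], 'moment': [-0.032, -0.033, -0.021], 'opening': 0.085}
```

View pics/top0.png

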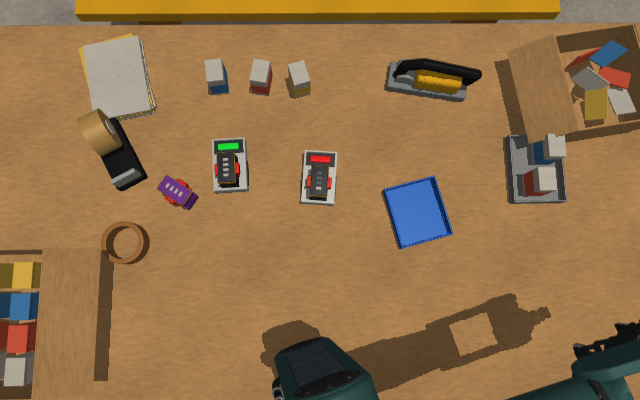

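View pics/side0.png

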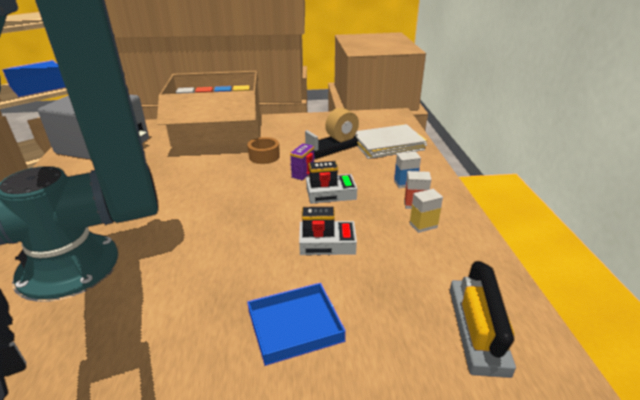

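Top view: the candidates are the green-lamp pack (228,168), the red-lamp pack (319,180) and a loose purple pack (177,192). In the side view they are at (323,175), (318,222) and (302,160). I choose the green-lamp pack and will check it in enlarged crops.

Run:
```python
from h import *
import pickle
fs=pickle.load(open("f0.pkl","rb"))
save(fs["top"],"topc.png",(205,130,255,200),8)
save(fs["side"],"sidec.png",(285,145,375,205),8)
```

```text
(no output)
```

View pics/topc.png

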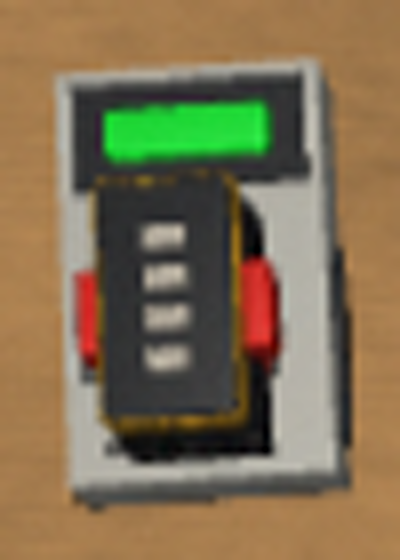

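View pics/sidec.png

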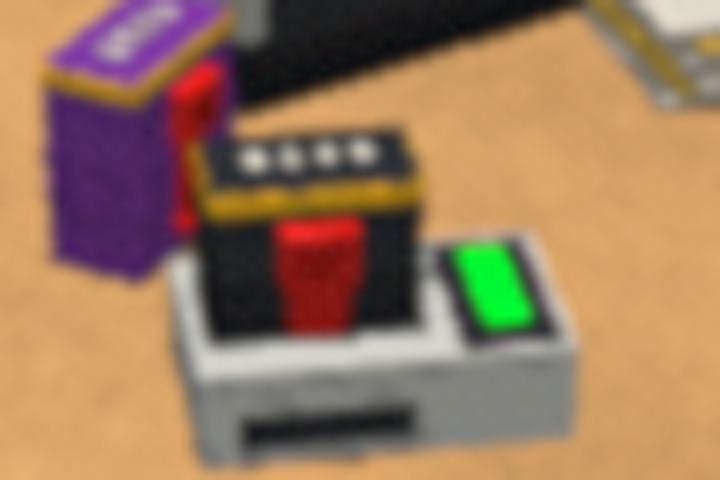

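The crops show four bars and a yellow band beside the green lamp, so the choice stands. In the top crop the top-face corners are (98,180), (236,173), (247,415), (105,425). In the side crop they are (200,145), (403,130), (418,181), (208,195). Next I look at the tray in both views.

Run:
```python
from h import *
import pickle
fs=pickle.load(open("f0.pkl","rb")); t,s=fs["top"],fs["side"]
U=lambda p,o,k:(np.array(p)+.5)/k-.5+np.array(o)
T=[U(p,(205,130),8) for p in [(98,180),(236,173),(247,415),(105,425)]]  # +x+y, +x-y, -x-y, -x+y
S=[U(p,(285,145),8) for p in [(200,145),(403,130),(418,181),(208,195)]]  # -x+y,+x+y,+x-y,-x-y
S=[S[1],S[2],S[3],S[0]]
X=np.array([tri(t,a,s,b) for a,b in zip(T,S)]); print(X.round(4), X.mean(0).round(4))
for z in (.094,):
  Y=np.array([onz(t,a,z) for a in T]); Z=np.array([onz(s,a,z) for a in S]); 
  for W in (Y,Z):
    print(W.round(4).tolist(),W.mean(0).round(4)); d=(W[0]+W[1]-W[2]-W[3]); print("yaw",np.degrees(np.arctan2(d[1],d[0])), np.linalg.norm(d)/2)
a=cv2.resize(t["pixels"][170:255,375:460],None,fx=5,fy=5,interpolation=cv2.INTER_CUBIC)
b=cv2.resize(s["pixels"][280:365,240:355],None,fx=3.2,fy=5,interpolation=cv2.INTER_CUBIC)
cv2.imwrite("pics/tray.png",np.hstack([a,b]))
```

```text
[[0.6289 0.255  0.0895]
 [0.6295 0.2147 0.0921]
 [0.5589 0.2106 0.0929]
 [0.5581 0.2519 0.089 ]] [0.5939 0.2331 0.0909]
[[0.6276, 0.2542, 0.094], [0.6293, 0.2145, 0.094], [0.558, 0.2104, 0.094], [0.5555, 0.2509, 0.094]] [0.5926 0.2325 0.094 ]
yaw 2.9480826519656653 0.07177854356085979
[[0.6281, 0.2467, 0.094], [0.6286, 0.211, 0.094], [0.5598, 0.209, 0.094], [0.5597, 0.2434, 0.094]] [0.594  0.2275 0.094 ]
yaw 2.2304918697687786 0.06860669214923708
```

View pics/tray.png

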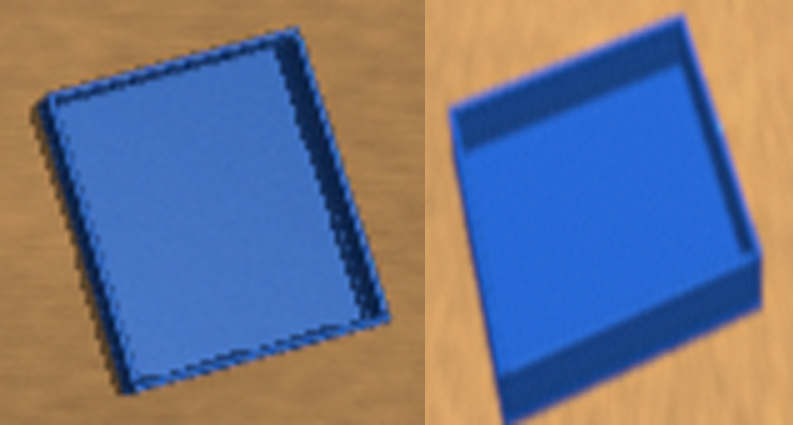

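Tray rim corners, top half of the picture: (45,97), (295,30), (388,320), (125,390). Side half, measured from column 425: (27,107), (260,15), (335,258), (75,375).

Run:
```python
from h import *
import pickle
fs=pickle.load(open("f0.pkl","rb")); t,s=fs["top"],fs["side"]
U=lambda p,o,k:(np.array(p)+.5)/k-.5+np.array(o)
T=[U(p,(375,170),5) for p in [(45,97),(295,30),(388,320),(125,390)]]
S=[U(p,(240,280),np.array([3.2,5])) for p in [(260,15),(335,258),(75,375),(27,107)]]
X=np.array([tri(t,a,s,b) for a,b in zip(T,S)]); print(X.round(4), X.mean(0).round(4))
Y=np.array([onz(t,a,.03) for a in T]);print(Y.round(4),Y.mean(0))
d=Y[0]+Y[1]-Y[2]-Y[3]; print(np.degrees(np.arctan2(d[1],d[0])),np.linalg.norm(d)/2)
s=r.sense(); R=np.array(s["ee_rot"]); 
tgt=np.array([.593,.232,.20]); print("tool delta mm",(R.T@(tgt-s["tcp_pos"])*1000).round(1), "tool x yaw",np.degrees(np.arctan2(R[1,0],R[0,0])))
```

```text
[[ 0.5503 -0.1398  0.026 ]
 [ 0.5813 -0.2641  0.0252]
 [ 0.4385 -0.3011  0.0266]
 [ 0.4071 -0.1733  0.0235]] [ 0.4943 -0.2196  0.0253]
[[ 0.5477 -0.1392  0.03  ]
 [ 0.5796 -0.2629  0.03  ]
 [ 0.4374 -0.3002  0.03  ]
 [ 0.4056 -0.1723  0.03  ]] [ 0.49258613 -0.21865207  0.03      ]
13.926337762953798 0.14645427009318548
tool delta mm [ 636.3 -527.3   45.4] tool x yaw 23.36440219853167
```

The pack centre is at about (0.593, 0.232) with yaw 2.7° and its top at about 0.092. The tray is at (0.493, -0.219), yaw 14°. I move above the pack, rolling first.

Call:
arm_command(
  increments=[
    {"roll": 6.9,"hand": 85},
    {"roll": 6.9,"hand": 85},
    {"roll": 6.9,"hand": 85},
    {"dx": 9,"dy": -16,"hand": 85},
    {"dx": 15,"dy": -26,"hand": 85},
    {"dx": 18,"dy": -32,"hand": 85},
    {"dx": 18,"dy": -32,"hand": 85},
    {"dx": 18,"dy": -32,"hand": 85},
    {"dx": 18,"dy": -32,"hand": 85},
    {"dx": 18,"dy": -32,"hand": 85},
  ],
)

```text
invalid input at $.increments[0]: expected keys hand, dx, dy, dz, roll
```

Call:
arm_command(
  increments=[
    {"dx": 18,"dy": -32,"hand": 85},
    {"dx": 18,"dy": -32,"hand": 85},
    {"dx": 18,"dy": -32,"hand": 85},
    {"dx": 18,"dy": -32,"hand": 85},
    {"dx": 18,"dy": -32,"hand": 85},
    {"dx": 18,"dy": -32,"hand": 85},
    {"dx": 18,"dy": -32,"hand": 85},
    {"dx": 18,"dy": -32,"hand": 85},
    {"dx": 18,"dy": -32,"hand": 85},
    {"dx": 18,"dy": -32,"hand": 85},
  ],
)

```text
invalid input at $.increments[0]: expected keys hand, dx, dy, dz, roll
```

Every row needs all the keys.

Call:
arm_command(
  increments=[
    {"hand": 85,"dx": 0,"dy": 0,"dz": 0,"roll": 6.9},
    {"hand": 85,"dx": 0,"dy": 0,"dz": 0,"roll": 6.9},
    {"hand": 85,"dx": 0,"dy": 0,"dz": 0,"roll": 6.9},
    {"hand": 85,"dx": 9,"dy": -16,"dz": 0,"roll": 0},
    {"hand": 85,"dx": 15,"dy": -26,"dz": 0,"roll": 0},
    {"hand": 85,"dx": 18,"dy": -32,"dz": 0,"roll": 0},
    {"hand": 85,"dx": 18,"dy": -32,"dz": 0,"roll": 0},
    {"hand": 85,"dx": 18,"dy": -32,"dz": 0,"roll": 0},
    {"hand": 85,"dx": 18,"dy": -32,"dz": 0,"roll": 0},
    {"hand": 85,"dx": 18,"dy": -32,"dz": 0,"roll": 0},
  ],
)

```text
clock: 0.93
tcp_pos: [0.3228, -0.296, 0.2448]
ee_rot: [[0.999, 0.046, -0.0], [0.046, -0.999, 0.001], [-0.0, -0.001, -1.0]]
ft_force: [1.0, -0.3, -0.5]
opening: 0.0854
```

Call:
arm_command(
  increments=[
    {"hand": 85,"dx": 18,"dy": -32,"dz": 0,"roll": 0},
    {"hand": 85,"dx": 18,"dy": -32,"dz": 0,"roll": 0},
    {"hand": 85,"dx": 18,"dy": -32,"dz": 0,"roll": 0},
    {"hand": 85,"dx": 18,"dy": -32,"dz": 0,"roll": 0},
    {"hand": 85,"dx": 18,"dy": -32,"dz": 0,"roll": 0},
    {"hand": 85,"dx": 18,"dy": -32,"dz": 0,"roll": 0},
    {"hand": 85,"dx": 18,"dy": -32,"dz": 0,"roll": 0},
    {"hand": 85,"dx": 18,"dy": -32,"dz": 0,"roll": 0},
    {"hand": 85,"dx": 18,"dy": -32,"dz": 0,"roll": 0},
    {"hand": 85,"dx": 18,"dy": -32,"dz": 0,"roll": 0},
  ],
)

```text
clock: 1.77
tcp_pos: [0.4877, 0.0321, 0.2448]
ee_rot: [[0.999, 0.047, -0.001], [0.047, -0.999, -0.0], [-0.001, 0.0, -1.0]]
ft_force: [0.6, -0.9, 0.8]
opening: 0.0856
```

Call:
arm_command(
  increments=[
    {"hand": 85,"dx": 18,"dy": -32,"dz": 0,"roll": 0},
    {"hand": 85,"dx": 18,"dy": -32,"dz": 0,"roll": 0},
    {"hand": 85,"dx": 18,"dy": -32,"dz": 5,"roll": 0},
    {"hand": 85,"dx": 18,"dy": -32,"dz": 10,"roll": 0},
    {"hand": 85,"dx": 18,"dy": -26,"dz": 10,"roll": 0},
    {"hand": 85,"dx": 12,"dy": -18,"dz": 10,"roll": 0},
    {"hand": 85,"dx": 6,"dy": -8,"dz": 10,"roll": 0},
    {"hand": 85,"dx": 0,"dy": 0,"dz": 5,"roll": 0},
    {"hand": 85,"dx": 0,"dy": 0,"dz": 0,"roll": 0},
    {"hand": 85,"dx": 0,"dy": 0,"dz": 0,"roll": 0},
  ],
)

```text
clock: 2.6
tcp_pos: [0.5865, 0.2137, 0.195]
ee_rot: [[0.999, 0.045, -0.001], [0.045, -0.999, -0.001], [-0.001, 0.001, -1.0]]
ft_force: [0.1, -0.1, 0.7]
opening: 0.085
```

Run:
```python
from h import *
import pickle
fs={n:snap(n) for n in("side","top")}
pickle.dump(fs,open("f1.pkl","wb"))
s=r.sense(); R=np.array(s["ee_rot"]); p=np.array(s["tcp_pos"]); print(p.round(4),R.round(3).tolist(),r.tip_reach)
print("delta tool mm",(R.T@(np.array([.593,.232,.065])-p)*1000).round(1),s["qpos"])
for n in fs: print(n,proj(fs[n],p).round(1))
a=cv2.resize(fs["top"]["pixels"][100:220,170:290],(480,480),interpolation=cv2.INTER_CUBIC)
b=cv2.resize(fs["side"]["pixels"][80:240,270:376],(318,480),interpolation=cv2.INTER_CUBIC)
cv2.imwrite("pics/above.png",np.hstack([a,b]))
```

```text
[0.5871 0.2137 0.1965] [[0.999, 0.045, 0.002], [0.045, -0.999, -0.0], [0.002, 0.0, -1.0]] 0.014
delta tool mm [  6.5 -18.  131.6] [ 1.48178082e+01  1.52325005e+01  7.22304599e+01 -2.55664731e-02
  9.24505959e+01  1.02246514e+02]
side [320.7 131. ]
top [227.1 158.7]
```

View pics/above.png

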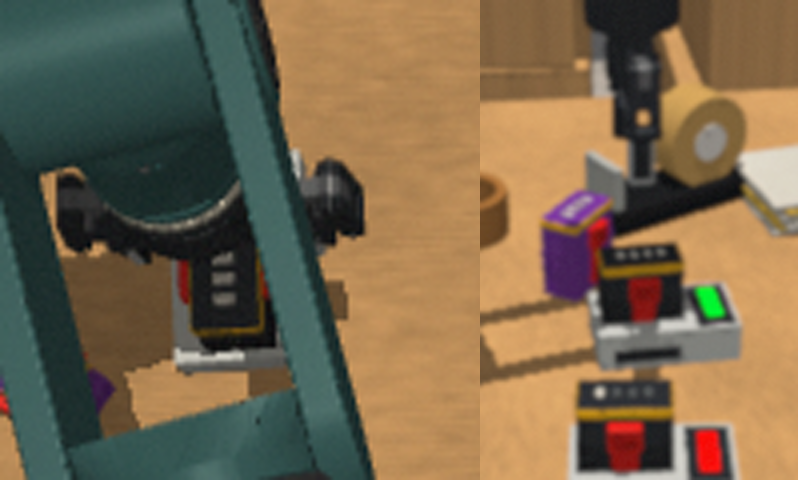

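The jaws straddle the pack line but are still offset by 6 mm in x and 18 mm in y. I correct that and go down to z≈0.067.

Call:
arm_command(
  increments=[
    {"hand": 85,"dx": 3,"dy": -8,"dz": 0,"roll": 0},
    {"hand": 85,"dx": 3,"dy": -10,"dz": 0,"roll": 0},
    {"hand": 85,"dx": 0,"dy": 0,"dz": 10,"roll": 0},
    {"hand": 85,"dx": 0,"dy": 0,"dz": 15,"roll": 0},
    {"hand": 85,"dx": 0,"dy": 0,"dz": 15,"roll": 0},
    {"hand": 85,"dx": 0,"dy": 0,"dz": 10,"roll": 0},
    {"hand": 85,"dx": 0,"dy": 0,"dz": 5,"roll": 0},
    {"hand": 85,"dx": 0,"dy": 0,"dz": 0,"roll": 0},
    {"hand": 85,"dx": 0,"dy": 0,"dz": 0,"roll": 0},
    {"hand": 85,"dx": 0,"dy": 0,"dz": 0,"roll": 0},
  ],
)

```text
clock: 3.53
tcp_pos: [0.5928, 0.2335, 0.1414]
ee_rot: [[0.999, 0.047, 0.002], [0.047, -0.999, 0.0], [0.002, -0.0, -1.0]]
ft_force: [-0.4, -0.5, -0.6]
opening: 0.0851
```

Call:
arm_command(
  increments=[
    {"hand": 85,"dx": 0,"dy": 0,"dz": 10,"roll": 0},
    {"hand": 85,"dx": 0,"dy": 0,"dz": 15,"roll": 0},
    {"hand": 85,"dx": 0,"dy": 0,"dz": 15,"roll": 0},
    {"hand": 85,"dx": 0,"dy": 0,"dz": 15,"roll": 0},
    {"hand": 85,"dx": 0,"dy": 0,"dz": 10,"roll": 0},
    {"hand": 85,"dx": 0,"dy": 0,"dz": 6,"roll": 0},
    {"hand": 85,"dx": 0,"dy": 0,"dz": 3,"roll": 0},
    {"hand": 85,"dx": 0,"dy": 0,"dz": 0,"roll": 0},
    {"hand": 85,"dx": 0,"dy": 0,"dz": 0,"roll": 0},
    {"hand": 85,"dx": 0,"dy": 0,"dz": 0,"roll": 0},
  ],
)

```text
clock: 4.37
tcp_pos: [0.5929, 0.2335, 0.0675]
ee_rot: [[0.999, 0.046, 0.002], [0.046, -0.999, 0.001], [0.002, -0.0, -1.0]]
ft_force: [0.1, -0.6, -0.5]
opening: 0.0847
```

Run:
```python
from h import *
f=snap("side"); g=snap("top")
P_=[r.sense() for _ in range(3)]; s=P_[-1]; p=np.array(s["tcp_pos"]); print(p.round(4),np.round(s["ee_rot"],3).tolist(),np.round(s["ft_force"],2),s["opening"])
print(proj(f,p).round(1),proj(g,p).round(1))
a=cv2.resize(f["pixels"][120:210,290:370],(480,540),interpolation=cv2.INTER_CUBIC)
b=cv2.resize(g["pixels"][120:210,195:245],(300,540),interpolation=cv2.INTER_CUBIC)
cv2.imwrite("pics/grasp.png",np.hstack([a,b]))
```

```text
[0.5928 0.2334 0.0674] [[0.999, 0.046, 0.002], [0.046, -0.999, 0.0], [0.002, -0.0, -1.0]] [-0.9  -0.22  0.05] 0.08509271834461872
[322.3 172.6] [227.4 169.1]
```

View pics/grasp.png

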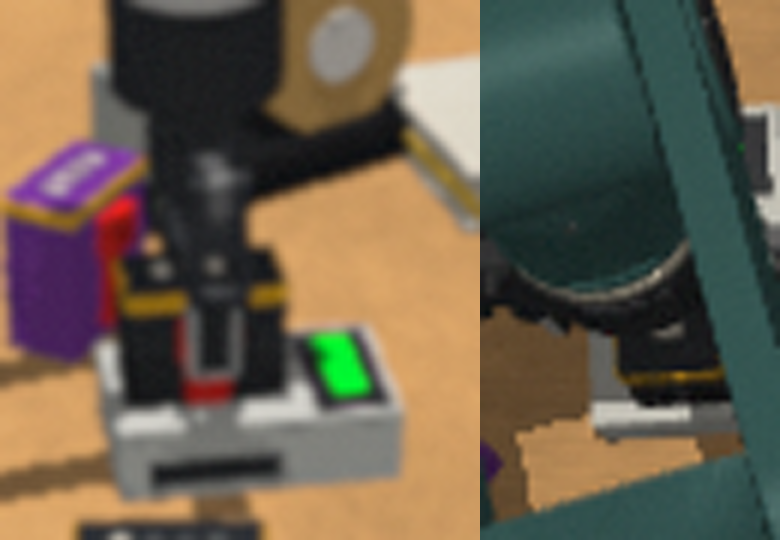

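The finger covers the red button, its offset of no more than 2 mm being within the 22/26 mm widths, and it is well clear of the cradle. I lower 3 mm and pinch.

Call:
arm_command(
  increments=[
    {"hand": 85,"dx": 0,"dy": 0,"dz": 3,"roll": 0},
    {"hand": 70,"dx": 0,"dy": 0,"dz": 0,"roll": 0},
    {"hand": 64,"dx": 0,"dy": 0,"dz": 0,"roll": 0},
    {"hand": 60,"dx": 0,"dy": 0,"dz": 0,"roll": 0},
    {"hand": 56,"dx": 0,"dy": 0,"dz": 0,"roll": 0},
    {"hand": 52,"dx": 0,"dy": 0,"dz": 0,"roll": 0},
    {"hand": 48,"dx": 0,"dy": 0,"dz": 0,"roll": 0},
    {"hand": 44,"dx": 0,"dy": 0,"dz": 0,"roll": 0},
    {"hand": 40,"dx": 0,"dy": 0,"dz": 0,"roll": 0},
    {"hand": 40,"dx": 0,"dy": 0,"dz": 0,"roll": 0},
  ],
  newtons=40,
)

```text
clock: 5.3
tcp_pos: [0.5928, 0.2344, 0.0658]
ee_rot: [[0.999, 0.047, 0.002], [0.047, -0.999, 0.002], [0.003, -0.002, -1.0]]
ft_force: [-4.1, 3.6, 8.3]
opening: 0.041
```

Call:
arm_command(
  increments=[
    {"hand": 40,"dx": 0,"dy": 0,"dz": 0,"roll": 0},
    {"hand": 40,"dx": 0,"dy": 0,"dz": 0,"roll": 0},
    {"hand": 40,"dx": 0,"dy": 0,"dz": 0,"roll": 0},
    {"hand": 40,"dx": 0,"dy": 0,"dz": 0,"roll": 0},
    {"hand": 40,"dx": 0,"dy": 0,"dz": 0,"roll": 0},
    {"hand": 40,"dx": 0,"dy": 0,"dz": 0,"roll": 0},
    {"hand": 40,"dx": 0,"dy": 0,"dz": 0,"roll": 0},
    {"hand": 40,"dx": 0,"dy": 0,"dz": 0,"roll": 0},
    {"hand": 40,"dx": 0,"dy": 0,"dz": 0,"roll": 0},
    {"hand": 40,"dx": 0,"dy": 0,"dz": 0,"roll": 0},
  ],
)

```text
clock: 6.13
tcp_pos: [0.5928, 0.2343, 0.0658]
ee_rot: [[0.999, 0.047, 0.003], [0.047, -0.999, 0.002], [0.003, -0.002, -1.0]]
ft_force: [-2.6, 3.6, 8.8]
opening: 0.041
```

Opening reads 41 mm against the expected 45, so I check before lifting.

Run:
```python
from h import *
f=snap("side"); g=snap("top")
s=r.sense(); print(np.round(s["ft_force"],2),np.round(s["moment"],3),s["opening"])
a=cv2.resize(f["pixels"][140:200,295:360],(585,540),interpolation=cv2.INTER_CUBIC)
b=cv2.resize(g["pixels"][140:200,195:218],(207,540),interpolation=cv2.INTER_CUBIC)
cv2.imwrite("pics/pinch.png",np.hstack([a,b]))
```

```text
[-3.07  2.82  9.17] [ 0.315  0.466 -0.034] 0.0414573870814801
```

View pics/pinch.png

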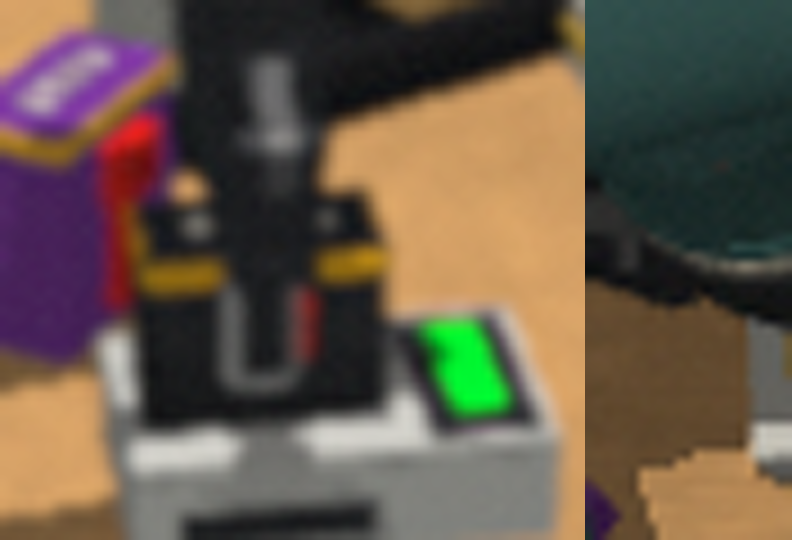

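The near button is pressed in and the finger sits centred on it. An opening of 45 mm or less implies both are in. I lift gently and watch the force.

Call:
arm_command(
  increments=[
    {"hand": 40,"dx": 0,"dy": 0,"dz": -1,"roll": 0},
    {"hand": 40,"dx": 0,"dy": 0,"dz": -1,"roll": 0},
    {"hand": 40,"dx": 0,"dy": 0,"dz": -1,"roll": 0},
    {"hand": 40,"dx": 0,"dy": 0,"dz": -1,"roll": 0},
    {"hand": 40,"dx": 0,"dy": 0,"dz": -1,"roll": 0},
    {"hand": 40,"dx": 0,"dy": 0,"dz": -1,"roll": 0},
    {"hand": 40,"dx": 0,"dy": 0,"dz": 0,"roll": 0},
    {"hand": 40,"dx": 0,"dy": 0,"dz": 0,"roll": 0},
    {"hand": 40,"dx": 0,"dy": 0,"dz": 0,"roll": 0},
    {"hand": 40,"dx": 0,"dy": 0,"dz": 0,"roll": 0},
  ],
)

```text
clock: 7.07
tcp_pos: [0.5915, 0.2332, 0.0686]
ee_rot: [[0.999, 0.047, -0.002], [0.047, -0.999, -0.0], [-0.002, 0.0, -1.0]]
ft_force: [0.0, 2.7, -5.2]
opening: 0.0409
```

Call:
arm_command(
  increments=[
    {"hand": 40,"dx": 0,"dy": 0,"dz": -2,"roll": 0},
    {"hand": 40,"dx": 0,"dy": 0,"dz": -2,"roll": 0},
    {"hand": 40,"dx": 0,"dy": 0,"dz": -2,"roll": 0},
    {"hand": 40,"dx": 0,"dy": 0,"dz": -2,"roll": 0},
    {"hand": 40,"dx": 0,"dy": 0,"dz": -2,"roll": 0},
    {"hand": 40,"dx": 0,"dy": 0,"dz": 0,"roll": 0},
    {"hand": 40,"dx": 0,"dy": 0,"dz": 0,"roll": 0},
    {"hand": 40,"dx": 0,"dy": 0,"dz": 0,"roll": 0},
    {"hand": 40,"dx": 0,"dy": 0,"dz": 0,"roll": 0},
    {"hand": 40,"dx": 0,"dy": 0,"dz": 0,"roll": 0},
  ],
)

```text
clock: 7.9
tcp_pos: [0.5926, 0.2333, 0.0798]
ee_rot: [[0.999, 0.047, 0.001], [0.047, -0.999, 0.0], [0.001, 0.0, -1.0]]
ft_force: [0.5, 2.1, -2.5]
opening: 0.0407
```

Only the pack's weight remains, so it is free. I lift on.

Call:
arm_command(
  increments=[
    {"hand": 40,"dx": 0,"dy": 0,"dz": -5,"roll": 0},
    {"hand": 40,"dx": 0,"dy": 0,"dz": -8,"roll": 0},
    {"hand": 40,"dx": 0,"dy": 0,"dz": -10,"roll": 0},
    {"hand": 40,"dx": 0,"dy": 0,"dz": -12,"roll": 0},
    {"hand": 40,"dx": 0,"dy": 0,"dz": -12,"roll": 0},
    {"hand": 40,"dx": 0,"dy": 0,"dz": -12,"roll": 0},
    {"hand": 40,"dx": 0,"dy": 0,"dz": -10,"roll": 0},
    {"hand": 40,"dx": 0,"dy": 0,"dz": -8,"roll": 0},
    {"hand": 40,"dx": 0,"dy": 0,"dz": -5,"roll": 0},
    {"hand": 40,"dx": 0,"dy": 0,"dz": 0,"roll": 0},
  ],
)

```text
clock: 8.73
tcp_pos: [0.5929, 0.2334, 0.1633]
ee_rot: [[0.999, 0.046, 0.003], [0.046, -0.999, 0.001], [0.003, -0.0, -1.0]]
ft_force: [-0.0, 1.3, -2.7]
opening: 0.0411
```

Run:
```python
from h import *
f=snap("side"); s=r.sense(); print(np.round(s["tcp_pos"],4),np.round(s["ft_force"],2),s["opening"])
save(f,"lift.png",(270,60,390,210),4)
R=np.array(s["ee_rot"]); print((R.T@(np.array([.493,-.219,.16])-s["tcp_pos"])*1000).round(1))
```

```text
[0.5925 0.2333 0.1621] [ 0.25 -0.33 -3.98] 0.0404723015134413
[-120.4  447.2    1.9]
```

View pics/lift.png

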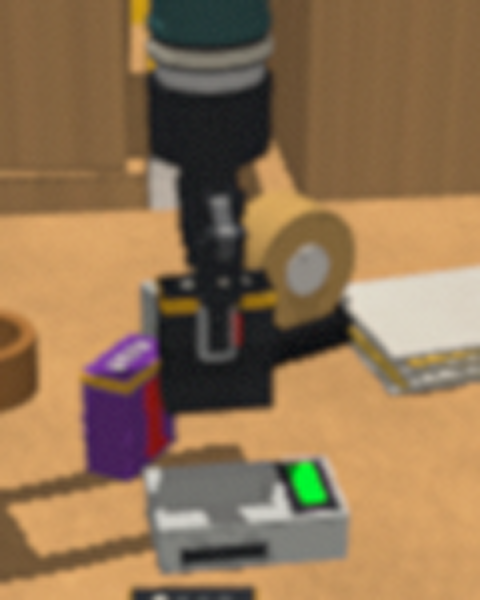

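The pack hangs upright in the jaws and the cradle is empty. I raise it another 30 mm to clear the other pack, then carry it to the tray, turning to the tray's yaw.

Call:
arm_command(
  increments=[
    {"hand": 40,"dx": 0,"dy": 0,"dz": -8,"roll": -2.2},
    {"hand": 40,"dx": 0,"dy": 0,"dz": -12,"roll": -4.5},
    {"hand": 40,"dx": 0,"dy": 0,"dz": -10,"roll": -4.5},
    {"hand": 40,"dx": -5,"dy": 10,"dz": 0,"roll": 0},
    {"hand": 40,"dx": -9,"dy": 18,"dz": 0,"roll": 0},
    {"hand": 40,"dx": -13,"dy": 27,"dz": 0,"roll": 0},
    {"hand": 40,"dx": -13,"dy": 27,"dz": 0,"roll": 0},
    {"hand": 40,"dx": -13,"dy": 27,"dz": 0,"roll": 0},
    {"hand": 40,"dx": -13,"dy": 27,"dz": 0,"roll": 0},
    {"hand": 40,"dx": -13,"dy": 27,"dz": 0,"roll": 0},
  ],
)

```text
clock: 9.62
tcp_pos: [0.553, 0.0541, 0.1897]
ee_rot: [[0.971, 0.237, -0.003], [0.237, -0.971, -0.001], [-0.003, 0.0, -1.0]]
ft_force: [0.7, -0.3, -3.2]
opening: 0.0408
```

Call:
arm_command(
  increments=[
    {"hand": 40,"dx": -13,"dy": 27,"dz": 0,"roll": 0},
    {"hand": 40,"dx": -13,"dy": 27,"dz": 0,"roll": 0},
    {"hand": 40,"dx": -13,"dy": 27,"dz": 0,"roll": 0},
    {"hand": 40,"dx": -13,"dy": 27,"dz": 0,"roll": 0},
    {"hand": 40,"dx": -13,"dy": 27,"dz": 0,"roll": 0},
    {"hand": 40,"dx": -13,"dy": 27,"dz": 0,"roll": 0},
    {"hand": 40,"dx": -13,"dy": 27,"dz": 0,"roll": 0},
    {"hand": 40,"dx": -13,"dy": 27,"dz": 0,"roll": 0},
    {"hand": 40,"dx": -13,"dy": 22,"dz": 0,"roll": 0},
    {"hand": 40,"dx": -8,"dy": 12,"dz": 0,"roll": 0},
  ],
)

```text
clock: 10.45
tcp_pos: [0.4909, -0.2196, 0.1898]
ee_rot: [[0.972, 0.234, -0.003], [0.234, -0.972, -0.001], [-0.003, 0.0, -1.0]]
ft_force: [0.2, -0.5, -4.6]
opening: 0.0406
```

Call:
arm_command(
  increments=[
    {"hand": 40,"dx": 0,"dy": 0,"dz": 0,"roll": 0},
    {"hand": 40,"dx": 0,"dy": 0,"dz": 0,"roll": 0},
    {"hand": 40,"dx": 0,"dy": 0,"dz": 5,"roll": 0},
    {"hand": 40,"dx": 0,"dy": 0,"dz": 10,"roll": 0},
    {"hand": 40,"dx": 0,"dy": 0,"dz": 10,"roll": 0},
    {"hand": 40,"dx": 0,"dy": 0,"dz": 10,"roll": 0},
    {"hand": 40,"dx": 0,"dy": 0,"dz": 5,"roll": 0},
    {"hand": 40,"dx": 0,"dy": 0,"dz": 0,"roll": 0},
    {"hand": 40,"dx": 0,"dy": 0,"dz": 0,"roll": 0},
    {"hand": 40,"dx": 0,"dy": 0,"dz": 0,"roll": 0},
  ],
)

```text
clock: 11.28
tcp_pos: [0.4934, -0.2166, 0.1517]
ee_rot: [[0.971, 0.24, 0.001], [0.24, -0.971, -0.0], [0.001, 0.001, -1.0]]
ft_force: [0.8, 0.1, -3.4]
opening: 0.0406
```

Run:
```python
from h import *
f=snap("side"); g=snap("top"); s=r.sense(); print(np.round(s["tcp_pos"],4),np.round(s["ft_force"],2),s["opening"],np.round(s["qpos"],1))
R=np.array(s["ee_rot"]); print(R.round(3).tolist(),(R.T@(np.array([.493,-.219,.06])-s["tcp_pos"])*1000).round(1))
a=cv2.resize(f["pixels"][170:370,225:365],(420,600),interpolation=cv2.INTER_CUBIC)
b=cv2.resize(g["pixels"][150:270,370:446],(380,600),interpolation=cv2.INTER_CUBIC)
cv2.imwrite("pics/over.png",np.hstack([a,b]))
```

```text
[ 0.4936 -0.2168  0.1522] [-0.72  1.01 -4.22] 0.040711850874775676 [-29.7   5.7  88.5  -0.   85.8  46.4]
[[0.971, 0.24, 0.001], [0.24, -0.971, -0.001], [0.001, 0.001, -1.0]] [-1.2  1.9 92.2]
```

View pics/over.png

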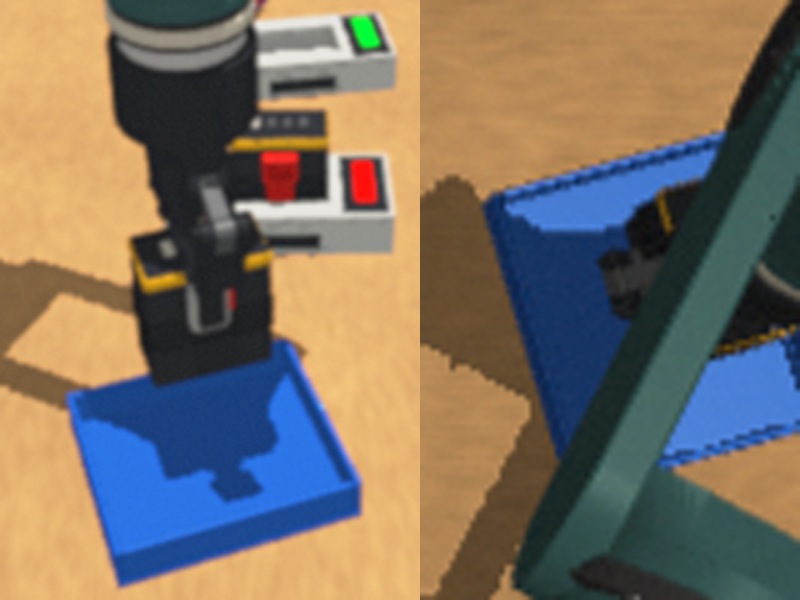

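The pack is over the tray, aligned and upright. I descend with a small xy correction, then seek contact slowly.

Call:
arm_command(
  increments=[
    {"hand": 40,"dx": -1,"dy": 2,"dz": 5,"roll": 0},
    {"hand": 40,"dx": 0,"dy": 0,"dz": 10,"roll": 0},
    {"hand": 40,"dx": 0,"dy": 0,"dz": 12,"roll": 0},
    {"hand": 40,"dx": 0,"dy": 0,"dz": 12,"roll": 0},
    {"hand": 40,"dx": 0,"dy": 0,"dz": 12,"roll": 0},
    {"hand": 40,"dx": 0,"dy": 0,"dz": 12,"roll": 0},
    {"hand": 40,"dx": 0,"dy": 0,"dz": 8,"roll": 0},
    {"hand": 40,"dx": 0,"dy": 0,"dz": 5,"roll": 0},
    {"hand": 40,"dx": 0,"dy": 0,"dz": 0,"roll": 0},
    {"hand": 40,"dx": 0,"dy": 0,"dz": 0,"roll": 0},
  ],
)

```text
clock: 12.22
tcp_pos: [0.4927, -0.2188, 0.0751]
ee_rot: [[0.971, 0.24, -0.0], [0.24, -0.971, 0.0], [-0.0, -0.0, -1.0]]
ft_force: [-0.0, -0.4, -3.2]
opening: 0.0411
```

Call:
arm_command(
  increments=[
    {"hand": 40,"dx": 0,"dy": 0,"dz": 2,"roll": 0},
    {"hand": 40,"dx": 0,"dy": 0,"dz": 2,"roll": 0},
    {"hand": 40,"dx": 0,"dy": 0,"dz": 2,"roll": 0},
    {"hand": 40,"dx": 0,"dy": 0,"dz": 2,"roll": 0},
    {"hand": 40,"dx": 0,"dy": 0,"dz": 2,"roll": 0},
    {"hand": 40,"dx": 0,"dy": 0,"dz": 1,"roll": 0},
    {"hand": 40,"dx": 0,"dy": 0,"dz": 0,"roll": 0},
    {"hand": 40,"dx": 0,"dy": 0,"dz": 0,"roll": 0},
    {"hand": 40,"dx": 0,"dy": 0,"dz": 0,"roll": 0},
    {"hand": 40,"dx": 0,"dy": 0,"dz": 0,"roll": 0},
  ],
)

```text
clock: 13.05
tcp_pos: [0.4927, -0.2188, 0.0645]
ee_rot: [[0.971, 0.24, 0.0], [0.24, -0.971, -0.0], [0.0, 0.0, -1.0]]
ft_force: [-0.6, 0.2, -3.4]
opening: 0.0408
```

Call:
arm_command(
  increments=[
    {"hand": 40,"dx": 0,"dy": 0,"dz": 1,"roll": 0},
    {"hand": 40,"dx": 0,"dy": 0,"dz": 1,"roll": 0},
    {"hand": 40,"dx": 0,"dy": 0,"dz": 1,"roll": 0},
    {"hand": 40,"dx": 0,"dy": 0,"dz": 1,"roll": 0},
    {"hand": 40,"dx": 0,"dy": 0,"dz": 0.5,"roll": 0},
    {"hand": 40,"dx": 0,"dy": 0,"dz": 0,"roll": 0},
    {"hand": 40,"dx": 0,"dy": 0,"dz": 0,"roll": 0},
    {"hand": 40,"dx": 0,"dy": 0,"dz": 0,"roll": 0},
    {"hand": 40,"dx": 0,"dy": 0,"dz": 0,"roll": 0},
    {"hand": 40,"dx": 0,"dy": 0,"dz": 0,"roll": 0},
  ],
)

```text
clock: 13.88
tcp_pos: [0.4926, -0.2187, 0.0599]
ee_rot: [[0.971, 0.24, -0.0], [0.24, -0.971, -0.0], [-0.0, 0.0, -1.0]]
ft_force: [-1.8, 1.1, -1.7]
opening: 0.0409
```

Call:
arm_command(
  increments=[
    {"hand": 40,"dx": 0,"dy": 0,"dz": 0.5,"roll": 0},
    {"hand": 40,"dx": 0,"dy": 0,"dz": 0.5,"roll": 0},
    {"hand": 40,"dx": 0,"dy": 0,"dz": 0.5,"roll": 0},
    {"hand": 40,"dx": 0,"dy": 0,"dz": 0,"roll": 0},
    {"hand": 40,"dx": 0,"dy": 0,"dz": 0,"roll": 0},
    {"hand": 40,"dx": 0,"dy": 0,"dz": 0,"roll": 0},
    {"hand": 40,"dx": 0,"dy": 0,"dz": 0,"roll": 0},
    {"hand": 40,"dx": 0,"dy": 0,"dz": 0,"roll": 0},
    {"hand": 40,"dx": 0,"dy": 0,"dz": 0,"roll": 0},
    {"hand": 40,"dx": 0,"dy": 0,"dz": 0,"roll": 0},
  ],
)

```text
clock: 14.72
tcp_pos: [0.4926, -0.2188, 0.0598]
ee_rot: [[0.971, 0.24, 0.0], [0.24, -0.971, -0.0], [0.0, 0.0, -1.0]]
ft_force: [-4.1, 2.6, 7.1]
opening: 0.041
```

Contact is at z=0.0598, as predicted, with the vertical force going from -3 to +7 N, so the pack stands on the floor. I open slowly.

Call:
arm_command(
  increments=[
    {"hand": 44,"dx": 0,"dy": 0,"dz": 0,"roll": 0},
    {"hand": 47,"dx": 0,"dy": 0,"dz": 0,"roll": 0},
    {"hand": 50,"dx": 0,"dy": 0,"dz": 0,"roll": 0},
    {"hand": 53,"dx": 0,"dy": 0,"dz": 0,"roll": 0},
    {"hand": 56,"dx": 0,"dy": 0,"dz": 0,"roll": 0},
    {"hand": 60,"dx": 0,"dy": 0,"dz": 0,"roll": 0},
    {"hand": 66,"dx": 0,"dy": 0,"dz": 0,"roll": 0},
    {"hand": 74,"dx": 0,"dy": 0,"dz": 0,"roll": 0},
    {"hand": 80,"dx": 0,"dy": 0,"dz": 0,"roll": 0},
    {"hand": 80,"dx": 0,"dy": 0,"dz": 0,"roll": 0},
  ],
)

```text
clock: 15.55
tcp_pos: [0.4929, -0.2189, 0.0588]
ee_rot: [[0.971, 0.24, 0.001], [0.24, -0.971, -0.001], [0.001, 0.001, -1.0]]
ft_force: [-0.5, 0.3, -0.3]
opening: 0.0801
```

Run:
```python
from h import *
f=snap("side"); s=r.sense(); print(np.round(s["tcp_pos"],4),np.round(s["ft_force"],2),s["opening"])
save(f,"rel.png",(225,230,365,370),4)
```

```text
[ 0.4928 -0.2189  0.0587] [ 0.61 -0.12  0.06] 0.07998949291318287
```

View pics/rel.png

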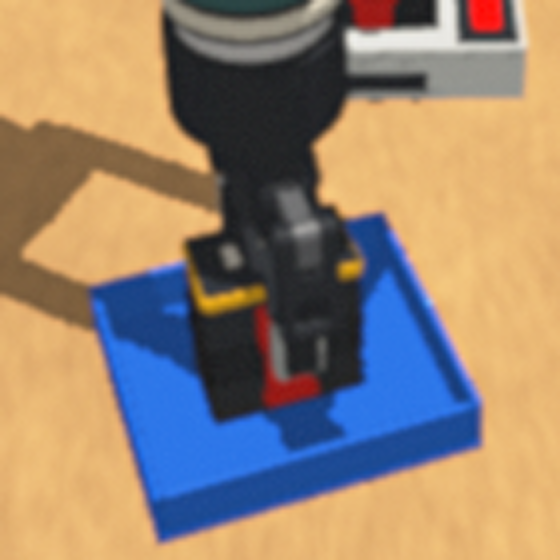

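The pack stands in the tray at about (275,330) in the crop, with the red button sprung out and the finger free of it. I rise straight up, then move clear.

Call:
arm_command(
  increments=[
    {"hand": 85,"dx": 0,"dy": 0,"dz": -3,"roll": 0},
    {"hand": 85,"dx": 0,"dy": 0,"dz": -6,"roll": 0},
    {"hand": 85,"dx": 0,"dy": 0,"dz": -12,"roll": 0},
    {"hand": 85,"dx": 0,"dy": 0,"dz": -16,"roll": 0},
    {"hand": 85,"dx": 0,"dy": 0,"dz": -20,"roll": 0},
    {"hand": 85,"dx": 0,"dy": 0,"dz": -20,"roll": 0},
    {"hand": 85,"dx": 0,"dy": 0,"dz": -20,"roll": 0},
    {"hand": 85,"dx": 0,"dy": 0,"dz": -20,"roll": 0},
    {"hand": 85,"dx": 0,"dy": 0,"dz": -15,"roll": 0},
    {"hand": 85,"dx": 0,"dy": 0,"dz": -8,"roll": 0},
  ],
)

```text
clock: 16.43
tcp_pos: [0.4937, -0.2194, 0.2026]
ee_rot: [[0.971, 0.24, 0.005], [0.24, -0.971, -0.003], [0.004, 0.004, -1.0]]
ft_force: [-0.0, 0.2, 0.6]
opening: 0.0851
```

Call:
arm_command(
  increments=[
    {"hand": 85,"dx": -10,"dy": 5,"dz": 0,"roll": 0},
    {"hand": 85,"dx": -20,"dy": 10,"dz": 0,"roll": 0},
    {"hand": 85,"dx": -20,"dy": 15,"dz": 0,"roll": 0},
    {"hand": 85,"dx": -20,"dy": 15,"dz": 0,"roll": 0},
    {"hand": 85,"dx": -20,"dy": 15,"dz": 0,"roll": 0},
    {"hand": 85,"dx": -20,"dy": 15,"dz": 0,"roll": 0},
    {"hand": 85,"dx": -10,"dy": 10,"dz": 0,"roll": 0},
    {"hand": 85,"dx": 0,"dy": 0,"dz": 0,"roll": 0},
    {"hand": 85,"dx": 0,"dy": 0,"dz": 0,"roll": 0},
    {"hand": 85,"dx": 0,"dy": 0,"dz": 0,"roll": 0},
  ],
)

```text
clock: 17.27
tcp_pos: [0.3962, -0.3295, 0.1977]
ee_rot: [[0.971, 0.24, -0.001], [0.24, -0.971, 0.001], [-0.0, -0.001, -1.0]]
ft_force: [0.9, -0.4, 0.5]
opening: 0.0849
```

Run:
```python
from h import *
f=snap("side"); g=snap("top"); s=r.sense(); print(s["clock"],np.round(s["tcp_pos"],4),np.round(s["ft_force"],2),np.abs(s["qvel"]).max())
a=cv2.resize(f["pixels"][140:370,225:365],(365,600),interpolation=cv2.INTER_CUBIC)
b=cv2.resize(g["pixels"][130:270,360:461],(433,600),interpolation=cv2.INTER_CUBIC)
cv2.imwrite("pics/end.png",np.hstack([a,b]))
```

```text
17.3667 [ 0.3967 -0.3292  0.198 ] [ 0.2   0.71 -0.3 ] 0.42470072369849976
```

View pics/end.png

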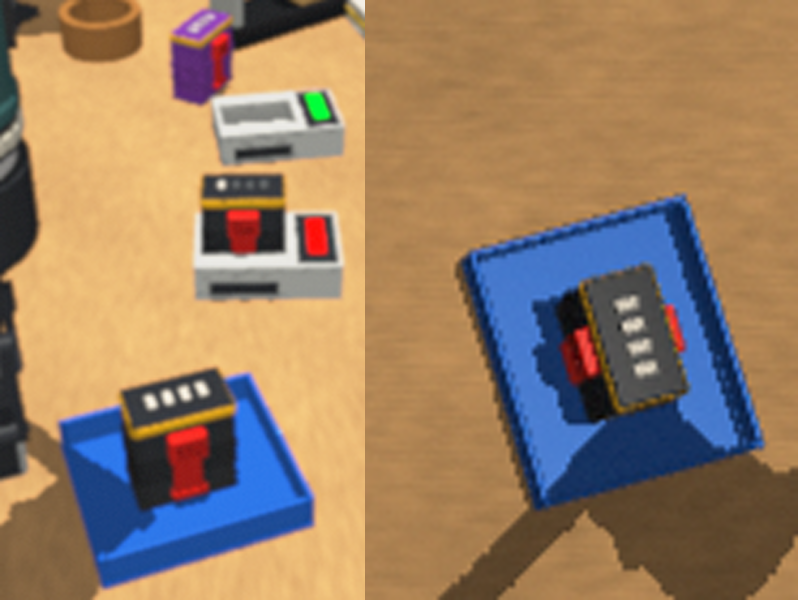

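The pack stands upright and centred in the blue tray, at (180,440) and (635,340) in the picture, with both red buttons out. The one-bar pack is still in the red-lamp cradle and the green-lamp cradle is empty. I hand in.

```bash
python3 -c "
from plant import r
print(r.job_done())"
```

```text
the job is handed in; nothing more can be done
None
```

The charged pack with four bars is standing upright in the middle of the blue tray, and I handed the job in at about 17.4 s on the clock.

- **Lift:** I pinched both red buttons of the green-lamp pack and lifted it straight out. Once it was free, only the pack's weight showed on the wrist, about 3 N.
- **Placing:** I set it down until the tray's floor pushed back, with the vertical force going from -3.4 to +7 N at TCP z = 0.060 m, the height I expected. Only then did I release the buttons.
- **Last checks:** The final pictures show the pack upright in the tray with both buttons sprung out. The green-lamp cradle is empty, the one-bar pack is still in the red-lamp cradle, and the purple pack looks undisturbed. The gripper is clear and open, with no significant force on the wrist.
- **Disagreements:** The opening while pinching read about 41 mm instead of the stated 45 mm, but the catches still came free. My triangulated heights came out 3 to 5 mm lower than the stated ones: the pack top at 0.091 against 0.094 m, and the tray rim at 0.025 against 0.030 m. Neither affected the result.

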